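Snap the guard back onto the lamp holder

ROBOT

A 7-joint arm with a two-finger parallel gripper is mounted at the origin on a cart in front of the work surface, level with it; the furniture and walls round the work are solid. World frame = base frame: x ahead of the robot, y to its left, z up, the work surface at z = 0. Lengths are in m, angles in rad, forces in N, time in s.
With the tool pointing down it reaches from about 0.4 to 0.9 m from the base axis. Payload 5.6 kg.
Tool frame: the origin (TCP) lies midway between the tips of the shut fingers; the grasp point (between the pads) lies 19 mm behind it; z points along the fingers, y is the line along which they close (so a half turn about z gives the same grasp; the last joint's range is limited). The gripper opens to 92 mm and grips with 3 to 60 N. Pads are 20 mm wide; open, the fingers measure 128 mm over their backs; the gripper's body (75 mm by 189 mm) begins 69 mm behind the grasp point.
Start: joints at [-1.184, 0.468, -0.012, 1.603, 0.006, 1.071, -0.056], TCP at [0.271, 0.591, 0.215] pointing down, gripper open.
Joint ranges: [-2.53, 2.53], [-0.31, 2.02], [-1.57, 1.55], [0.28, 2.44], [-1.29, 4.43], [0.15, 1.84], [-2.92, 2.92]. Speed limits (rad/s): [2.57, 2.57, 3.14, 3.14, 3.14, 3.14, 3.14].

INTERFACE

Orientations are given as a 3x3 rotation matrix whose columns are the frame's x, y, z axes.
In Python, from station import env, effector, solver, viewer, workorder, search_frame, tip_of gives the robot as it stands. Calls block until the motion is done:
- env.reach(position, orientation): joint-space move of the TCP to a pose.
- env.movel(position, frame=None, rate=0.15): straight line of the TCP; frame=None keeps the orientation; rate is the mean speed in m/s.
- env.goto_joints(angles): joint-space move.
- effector.release() and effector.grasp(squeeze=None): open the fingers fully, or close them until they stop; squeeze is the grip in N (None keeps the last).
- env.pause(seconds).
- solver.inverse_kinematics(position, orientation): joint angles nearest the present ones, or None.
- env.sense(): the state.
- viewer.read_camera(name): name is "scene" or "top" or "wrist"; returns (picture, depth): 480x640x3 uint8, red, green, blue; 480x640 float32, m along the optical axis (not along the pixel's ray), 0 where there is no reading.
- viewer.camera_info(name): a dict with "intrinsics" (3x3 intrinsics, pixels), "eye" and "rotation" of the camera in the world; the wrist camera has in their place "T_tool_cam" (4x4, takes a point from camera to tool coordinates, whose origin is the TCP and whose axes are the flange's). Camera axes: x right, y up, looking along -z (the intrinsics and any distortion apply to the point x, -y, -z); pixel columns grow to the right and rows downward; lengths in m; the calibration is good to about 2 mm. A picture is of the moment at which its call begins: read the wrist's pose just before it. camera_info takes no time and is no camera call.
A pose or a line that the arm cannot do raises env.PlanningError and nothing moves.
- workorder.finish_job(): hands the job in; it is judged then, once.
Trained networks look in the newest picture that a camera, given by its name, has taken for a name from the list of things; names that differ only in an ending like _2 or _b are one class to them, and where a whole thing is asked for, a point or a joint stands for the part that bears it (a point fixed in the world has none). Each returns a list of dicts, best first, with "score" (0 to 1); they miss things now and then, are a little off and sometimes report something else, mostly with a low value. They report only what shows in the picture. A call takes as long as a camera call.
- search_frame(camera, name): "at" ([x, y, z] in m, in world coordinates, good to about 4 mm: the middle of the surface that is visible of it).
- tip_of(camera, name): "at" ([x, y, z] in m, in world coordinates, good to about 4 mm: a listed point, or the origin of a listed thing).
The state is a dict: "t": time; "joint_positions": joint angles; "joint_velocities": joint speeds; "tau": joint torques, N m; "ee_pos": TCP position; "tcp_rot": TCP orientation; "wrist_force": force on the tool from outside, world axes, zero at the start; "moment": the same for the moment, N m; "gripper_width": finger opening in m; "grasp_force": force on a finger pad.
Only numpy, scipy, OpenCV 4.12 (cv2) and the standard library are available. Lean on these libraries where they do the work, as an engineer would, in place of code of your own. Each camera call takes 0.05 s, during which the arm holds its last target. There are 200 camera calls.

TASK

The photometer's spare lamp sits bare in its holder on the bench: pick up the grey guard by its orange rib, lower it level and lined up over the lamp without touching the lamp, and press it straight down until both orange clip arms snap under the rim and both contact pins stay pushed in. Press firmly but by feel: the plastic cracks at more than 35 N. Leave the guard clipped on and let go, and do not disturb the other things on the bench.

Things in the scene. Friction and masses are not known exactly. Their poses are not given: they have to be found in the camera images.
- guard: Loose grey vented box guard, open below, 0.1 to 0.2 kg. Shell 86 (x) x 58 (y) x 42 mm high; hollow 74 x 52 x 39 mm. Orange grip rib along x on top; one orange sprung clip arm on each x end (106 mm over both). Origin: midway between the arms at their underside, z = 0 on the bench; from it the shell's lower edge is 23 mm up, its top 65 mm, the rib's top 91 mm. z up; fits either way round
- rib_top (a point): Centre of the top of the guard's orange rib, which is 44 mm long along the guard's x, 14 mm wide in y and 26 mm high over the shell's top; grip it across y, fingertips down to the shell's top
- hook_a (a point): Inner edge of the flat top of the clip hook at the guard's +x end, 46.6 mm from its middle and 5 mm over its underside. The hook is 5 mm thick, sloped below, and 20 mm wide (y), at the foot of an arm that swings outward against its spring
- hook_b (a point): The same at the guard's -x end
- lamp_base: Lamp holder screwed to the bench, x along its long side; origin under its centre on the bench. Steel foot 90 x 74 mm; round the lamp a blue collar set by hand to some height: the top of its rim is 32 to 52 mm over the bench, not measured, and stays put when pressed. Rim top 87 (x) x 58 (y) mm. The guard's shell comes to stand on it, long side along long side
- end_a (a point): Bench point below the +x end of the collar, 49 mm from the middle. Each x end slopes outward 5.5 mm over 16 mm down from the rim's top to a lip (98 mm over both) with a 1 mm edge and a flat underside, 17 mm below the top. The guard's arms slide down the slopes, spread by 2.4 mm each, and snap under the lips: 12 to 20 N down in all, growing all the way
- end_b (a point): The same at the -x end. As the hooks snap past the lips the force drops, perhaps at one end only (then press the shell's top over the other end); about 1 mm lower the shell's edge meets the rim: the guard is home and the force climbs steeply. Let go, the pins lift it about 1 mm until the hooks bear on the lips
- pin_a (a joint): Brass sprung contact pin in the rim's top, 40 mm from the middle toward the holder's +x: metres pushed in, 0 standing 5 mm proud, 0.005 flush. Pushed by the guard's end wall, up to 2.4 N; about 0.004 with the guard clipped on
- pin_b (a joint): The same pin toward the holder's -x
- lamp: Fragile glass lamp standing in the middle of the holder on a white ceramic block 22 x 18 mm; glass 11 mm thick, its top 61.5 mm over the bench whatever the collar's height. Origin on its axis 32 mm over the bench
- lamp_carton: Bystander: small brown carton standing upright, 46 x 46 x 75 mm, origin at its underside
- screwdriver: Bystander: the nearer of two black-handled flat screwdrivers lying on the bench, 177 mm long, along its y
- petri_dish: Bystander: small glass dish on the right of the lamp holder, 60 mm wide, 12 mm high, origin at its underside

How it is judged:
On the way:
1. the guard is held level above the lamp (horizontal distance between guard and lamp_base below 0.03 m and height (world z) of guard above 0.045 m), for 0.1 s.
At the end, for the whole second after the job is handed in: Both contact pins are held in by at least 2.5 mm by the clipped-on guard, which is at rest and released, within 6 mm and 0.12 rad (either way round) of the holder's centre and long side and within 0.06 rad of level (value of joint each of pin_a, pin_b above 0.0025 m and horizontal distance between guard and lamp_base below 0.006 m and angle between the x axis of guard and the x axis of lamp_base, either way round below 0.12 rad and angle between guard's own z axis and vertical below 0.06 rad and linear speed of guard below 0.02 m/s and contact force between the fingers and guard below 0.1 N); the robot touches nothing.
It fails at once if the guard is pressed on the holder with more than 35 N (contact force between guard and lamp_base above 35 N).
It fails at once if the lamp is touched (more than 1 N) (contact force between lamp and anything else above 1 N).
It fails at once if the guard is tipped by more than 0.35 rad (angle between guard's own z axis and vertical above 0.35 rad).
It fails at once if a bystander is moved by more than 20 mm (distance of any of lamp_carton, screwdriver, petri_dish from where it was at the start of the episode above 0.02 m).
It also fails if it takes over 67 s, if anything falls off the work surface, if the arm or the gripper's body presses on something with over 40 N, if the wrist force passes 120 N, or if a joint passes its speed limit or range.

## Working session

There is one attempt and no reset: what is moved stays moved. The work goes in short steps, each a Python script; the robot and the scene stay as the last script left them, time stands still between calls to the robot, and variables do not carry over. Pictures are saved under pics/ and viewed, at most 10 in all, crops included, and the job is handed in when it is done.

```bash
ls; mkdir -p pics; python3 - <<'E'
from station import *
import cv2,numpy as np
s=env.sense();print(s['t'],s['ee_pos'],np.round(s['tcp_rot'],3).tolist(),s['gripper_width'],s['wrist_force'])
ims=[]
for c in ["scene","top"]:
    p,d=viewer.read_camera(c);ims.append(p[:,:,::-1]);cv2.imwrite(f"pics/{c}0.png",p[:,:,::-1])
    np.save(f"{c}_d.npy",d)
    for n in ["guard","rib_top","hook_a","lamp_base","end_a","lamp","lamp_carton","screwdriver","petri_dish"]:
        for f,g in(("S",search_frame),("T",tip_of)):
            try:print(c,f,n,[(np.round(r["at"],3).tolist(),round(r["score"],2)) for r in g(c,n)[:3]])
            except Exception as e:print(c,f,n,e)
print(env.sense()['t'])
E
```

```text
pics
0.0 [0.27068796 0.59031216 0.2136572 ] [[-0.909, 0.417, -0.001], [0.417, 0.909, -0.002], [-0.0, -0.002, -1.0]] 0.09178038291319196 [-0.19955147 -0.00600517 -0.0406286 ]
scene S guard [([0.486, 0.234, 0.07], 0.81)]
scene T guard [([0.506, 0.22, 0.09], 0.57), ([0.512, 0.22, 0.001], 0.56)]
scene S rib_top [([0.484, 0.231, 0.064], 0.8)]
scene T rib_top [([0.509, 0.219, 0.09], 0.81)]
scene S hook_a [([0.489, 0.234, 0.065], 0.9)]
scene T hook_a [([0.468, 0.247, 0.005], 0.88)]
scene S lamp_base [([0.495, -0.155, 0.036], 0.59), ([0.487, 0.231, 0.066], 0.22)]
scene T lamp_base [([0.502, -0.166, 0.001], 0.85)]
scene S end_a [([0.496, -0.159, 0.033], 0.75)]
scene T end_a [([0.549, -0.197, -0.002], 0.85), ([0.46, -0.144, -0.003], 0.83), ([0.628, -0.0, -0.0], 0.33)]
scene S lamp [([0.488, 0.234, 0.068], 0.23)]
scene T lamp [([0.506, -0.167, 0.034], 0.43)]
scene S lamp_carton [([0.611, 0.014, 0.05], 0.91), ([0.489, 0.236, 0.064], 0.17)]
scene T lamp_carton [([0.628, 0.001, 0.001], 0.67)]
scene S screwdriver [([0.665, 0.288, 0.021], 0.87)]
scene T screwdriver [([0.679, 0.239, 0.001], 0.95), ([
[... 482 characters left out ...]
 -0.168, 0.044], 0.75)]
top T lamp_base [([0.502, -0.17, 0.001], 0.91)]
top S end_a [([0.501, -0.169, 0.039], 0.84)]
top T end_a [([0.46, -0.147, -0.002], 0.92), ([0.549, -0.192, 0.002], 0.59)]
top S lamp [([0.501, -0.166, 0.038], 0.37)]
top T lamp [([0.503, -0.165, 0.029], 0.53), ([0.51, 0.22, 0.002], 0.49)]
top S lamp_carton [([0.617, -0.001, 0.076], 0.78)]
top T lamp_carton [([0.625, 0.0, -0.003], 0.62)]
top S screwdriver [([0.67, 0.272, 0.013], 0.6), ([0.508, 0.215, 0.063], 0.48), ([0.5, -0.168, 0.04], 0.21)]
top T screwdriver [([0.682, 0.237, -0.007], 0.72), ([0.55, -0.192, 0.001], 0.71)]
top S petri_dish [([0.57, -0.396, -0.001], 0.95)]
top T petri_dish [([0.567, -0.39, 0.0], 0.6)]
1.9
```

```bash
cat > h.py <<'E'
from station import *
import cv2,numpy as np
def cloud(c,d,info=None,R=None,eye=None):
    i=info or viewer.camera_info(c);K=np.array(i["intrinsics"])
    v,u=np.mgrid[:480,:640]
    P=np.stack([(u-K[0,2])/K[0,0]*d,-(v-K[1,2])/K[1,1]*d,-d],-1)
    if R is None:R=np.array(i["rotation"]);eye=np.array(i["eye"])
    return P@R.T+eye
def rect(X):
    (c,(w,h),a)=cv2.minAreaRect((X[:,:2]*1000).astype(np.float32))
    if w<h:w,h,a=h,w,a+90
    return np.round([c[0],c[1],w,h,(a+90)%180-90],1)
def wristcloud():
    s=env.sense();p,d=viewer.read_camera("wrist");i=viewer.camera_info("wrist");T=np.array(i["T_tool_cam"])
    R=np.array(s["tcp_rot"]);return p,d,cloud("wrist",d,i,R@T[:3,:3],np.array(s["ee_pos"])+R@T[:3,3])
E
python3 - <<'E'
from h import *
print(viewer.camera_info("top"),viewer.camera_info("wrist"))
d=np.load("top_d.npy");X=cloud("top",d)
p=cv2.imread("pics/top0.png")
def near(x,y,r,lo,hi):
    return (np.hypot(X[...,0]-x,X[...,1]-y)<r)&(X[...,2]>lo)&(X[...,2]<hi)&(d>0)
for lo,hi in((.08,.1),(.055,.075),(0.003,0.1)):
    m=near(.509,.22,.08,lo,hi);print("guard",lo,m.sum(),rect(X[m]),np.median(X[m][:,2]))
m=near(.502,-.168,.08,.02,.09);print(np.histogram(X[m][:,2],bins=np.arange(.02,.075,.002)))
for lo,hi in((.028,.056),(0.003,0.08),(.056,.07)):
    m=near(.502,-.168,.08,lo,hi);print("base",lo,m.sum(),rect(X[m]) if m.sum()>3 else 0)
E
```

```text
{'intrinsics': array([[522.84439831,   0.        , 325.25736401],
       [  0.        , 522.84439831, 243.15840184],
       [  0.        ,   0.        ,   1.        ]]), 'eye': array([ 0.31485891, -0.09352776,  1.40747821]), 'rotation': array([[ 0.02032327,  0.98534588, -0.16935305],
       [-0.99963201,  0.01698238, -0.02115268],
       [-0.01796669,  0.16972062,  0.98532843]])} {'intrinsics': array([[400.65580851,   0.        , 320.98467702],
       [  0.        , 400.65580851, 240.6356703 ],
       [  0.        ,   0.        ,   1.        ]]), 'T_tool_cam': array([[ 6.84364950e-04,  9.70923751e-01,  2.39387973e-01,
         6.67657067e-02],
       [ 9.99999766e-01, -6.67383166e-04, -1.51998541e-04,
         7.32094992e-04],
       [ 1.21845098e-05,  2.39388021e-01, -9.70923980e-01,
        -1.68952927e-01],
       [ 0.00000000e+00,  0.00000000e+00,  0.00000000e+00,
         1.00000000e+00]])}
guard 0.08 106 [506.9 217.2  42.9  16.5 -32.7] 0.08956515926468833
guard 0.055 626 [507.2 218.   86.   60.3 -32.8] 0.06385069878081229
guard 0.003 1054 [510.1 221.1 152.6 151.5  15.1] 0.06271774439953681
(array([  0,   2,   8,  11,  11,  13,  27,  55, 112, 198, 198, 106,  29,
        16,   3,   1,   0,   3,   3,   3,   4,   1,   0,   0,   0,   0,
         0]), array([0.02 , 0.022, 0.024, 0.026, 0.028, 0.03 , 0.032, 0.034, 0.036,
       0.038, 0.04 , 0.042, 0.044, 0.046, 0.048, 0.05 , 0.052, 0.054,
       0.056, 0.058, 0.06 , 0.062, 0.064, 0.066, 0.068, 0.07 , 0.072,
       0.074]))
base 0.028 772 [ 501.3 -169.9   96.9   57.8  -26.9]
base 0.003 1099 [ 502.4 -171.6  152.5  150.3   20.2]
base 0.056 11 [ 501.2 -170.1    8.1    5.8  -89.4]
```

View pics/top0.png

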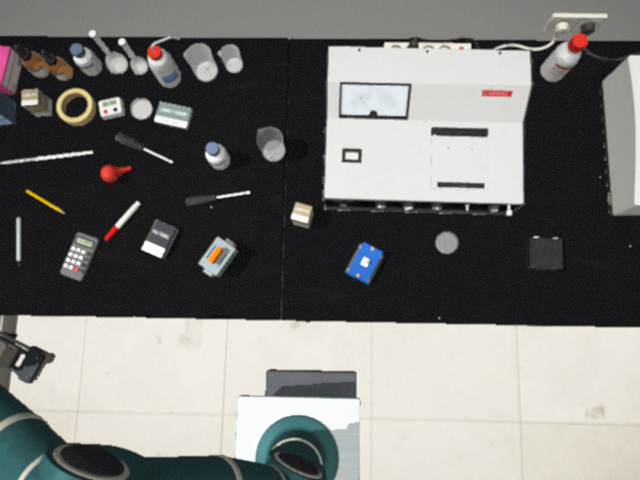

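View pics/scene0.png

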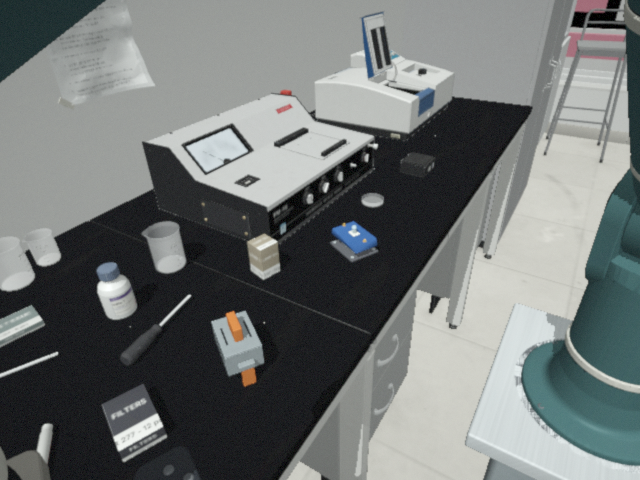

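```bash
cat >> h.py <<'E'
def ori(deg):
    a=np.radians(deg);c,s=np.cos(a),np.sin(a)
    return np.array([[c,s,0],[s,-c,0],[0,0,-1.]])
def near(X,d,x,y,r,lo,hi):
    return (np.hypot(X[...,0]-x,X[...,1]-y)<r)&(X[...,2]>lo)&(X[...,2]<hi)&(d>0)
E
python3 - <<'E'
from h import *
for p,a in(((.508,.219,.19),147.3),((.502,-.169,.2),153)):
    print(solver.inverse_kinematics(np.array(p),ori(a)))
env.reach(np.array([.508,.219,.19]),ori(147.3))
p,d,X=wristcloud();cv2.imwrite("pics/w1.png",p[:,:,::-1]);np.save("w1.npy",X)
for lo,hi in((.08,.1),(.055,.075)):
    m=near(X,d,.509,.22,.08,lo,hi);print("guard",lo,m.sum(),rect(X[m]),np.median(X[m][:,2]))
hsv=cv2.cvtColor(p,cv2.COLOR_RGB2HSV);o=(hsv[...,0]<20)&(hsv[...,1]>150)&(hsv[...,2]>80)
m=o&near(X,d,.509,.22,.05,.08,.1);print(m.sum(),rect(X[m]))
print([(n,[(np.round(r["at"],4).tolist(),round(r["score"],2)) for r in tip_of("wrist",n)]) for n in("rib_top","hook_a")])
s=env.sense();print(s['t'],s['ee_pos'],s['joint_positions'])
E
```

```text
[-0.60871111  0.33096795  0.17272276  1.87648818 -0.06922037  0.93985898
  0.59575797]
[-0.33721816  0.32701933  0.73145116  1.94863251 -0.26455365  0.96239941
  1.62043082]
guard 0.08 1265 [508.8 220.8  43.7  14.  -32.7] 0.08980257470691866
guard 0.055 7216 [509.  220.5  86.2  58.1 -33. ] 0.06397053367604497
1180 [508.9 221.2  43.5  13.1 -32.9]
[('rib_top', [([0.51, 0.2216, 0.0926], 0.57)]), ('hook_a', [([0.4677, 0.2421, 0.0055], 0.86)])]
3.675 [0.50761044 0.22034087 0.18995255] [-0.6102099   0.33129629  0.17178971  1.87608    -0.06932531  0.9398704
  0.595672  ]
```

View pics/w1.png

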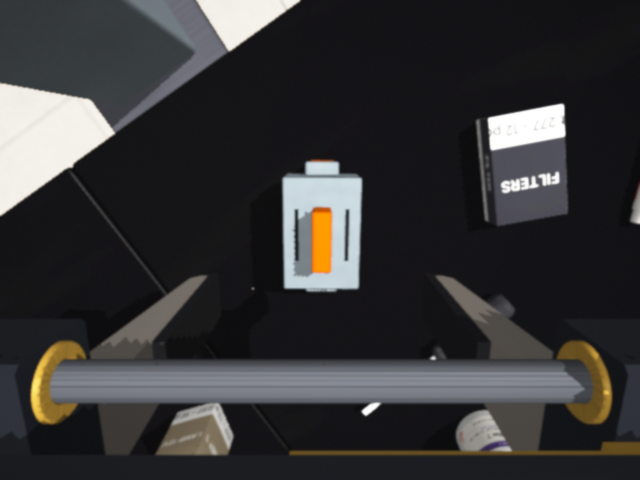

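The wrist view shows the guard centred at px (321,235), with its rib at (321,240) and nothing within finger reach. I'll grasp it next.

```bash
python3 - <<'E'
from h import *
G=np.array([.509,.2208]);R=ori(147.2)
env.movel(np.array([*G,.11]),R)
env.movel(np.array([*G,.070]),R,rate=.05)
f0=env.sense()['wrist_force'][2];z=.070
while z>.0645:
    z-=.001;env.movel(np.array([*G,z]),R,rate=.02)
    f=env.sense()['wrist_force'][2]-f0
    if f>1.5:print("touch",z,f);break
effector.grasp(40);env.pause(.2)
s=env.sense();print(s['t'],s['ee_pos'],s['gripper_width'],s['grasp_force'],s['wrist_force'])
g=s['ee_pos'];env.movel(np.array([g[0],g[1],.2]),None,rate=.12)
env.pause(.2)
s=env.sense();print(s['t'],s['ee_pos'],s['gripper_width'],s['grasp_force'],s['wrist_force'])
# look at holder from offset so the guard in hand does not hide it: top camera + wrist
p,d,X=wristcloud();cv2.imwrite("pics/w2.png",p[:,:,::-1])
m=near(X,d,g[0],g[1],.08,.15,.24);print(m.sum(),rect(X[m]))
E
```

```text
7.675 [0.50894784 0.22077807 0.06401077] 0.055281933727088124 40.00099003314972 [-0.43259888 -0.03877808  0.23529154]
9.1583 [0.50870076 0.22061138 0.19935851] 0.055438989415562245 39.99572217464447 [-0.21831958 -0.17616068 -0.7964197 ]
26909 [500.2 226.8  87.7  85.7  56.8]
```

View pics/w2.png

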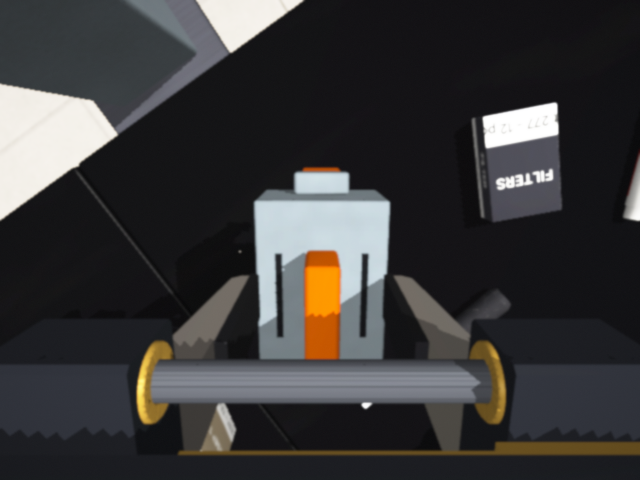

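The fingertips (px 245 and 395) grip the shell's top edges, not the rib. I'll set the guard back down and regrip higher.

```bash
python3 - <<'E'
from h import *
g=env.sense()['ee_pos'];R=ori(147.2)
env.movel(np.array([g[0],g[1],.07]),None,rate=.12)
env.movel(np.array([g[0],g[1],.0642]),None,rate=.02)
effector.release()
env.movel(np.array([.509,.2208,.110]),R,rate=.1)
p,d,X=wristcloud()
for lo,hi in((.08,.1),(.055,.075)):
    m=near(X,d,.509,.22,.08,lo,hi);print("guard",lo,m.sum(),rect(X[m]) if m.sum()>5 else 0,np.median(X[m][:,2]))
env.movel(np.array([.509,.2208,.0675]),R,rate=.06)
effector.grasp(45);env.pause(.2)
s=env.sense();print(s['t'],s['ee_pos'],s['gripper_width'],s['grasp_force'],s['wrist_force'])
if s['gripper_width']<.02:
    g=s['ee_pos'];env.movel(np.array([g[0],g[1],.2]),None,rate=.12);env.pause(.1)
    s=env.sense();print(s['t'],s['ee_pos'],s['gripper_width'],s['grasp_force'],s['wrist_force'])
    p,d,X=wristcloud();cv2.imwrite("pics/w3.png",p[:,:,::-1])
E
```

```text
guard 0.08 2360 [508.6 220.8  44.2  13.9 -32.6] 0.08981839917841009
guard 0.055 12791 [508.8 220.5  86.2  58.2 -33. ] 0.0639932412999813
14.4417 [0.50896478 0.22077892 0.06745663] 0.013908893219310811 44.98465418815613 [ 0.6025731  -0.11176767 -0.62286577]
15.8 [0.50854607 0.2205406  0.19914072] 0.013256674643057482 44.98372435569763 [ 0.20664557 -0.25183039 -2.16071732]
```

View pics/w3.png

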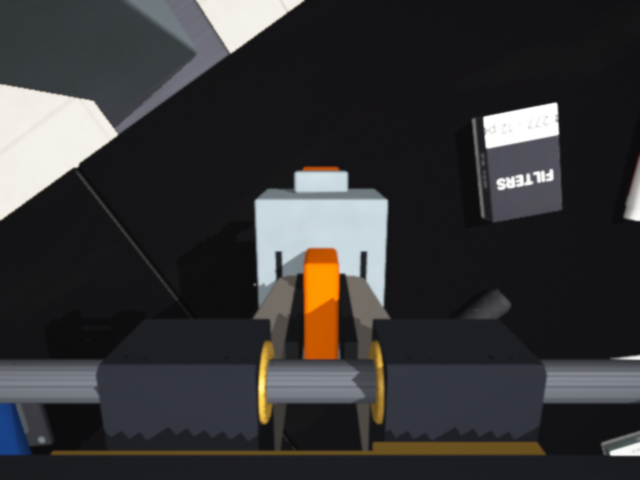

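Now the rib is properly gripped (px 320,300) and the guard hangs level. Next I'll move near the holder and take one close look.

```bash
python3 - <<'E'
from h import *
d=np.load("top_d.npy");X=cloud("top",d)
m=(X[...,2]>.1)&(X[...,1]<.02)&(X[...,1]>-.45)&(X[...,0]>.5)&(d>0);print("tall min x",np.percentile(X[m][:,0],[0,1,5]),X[m][:,2].max())
P=np.array([.502,-.289,.25]);R=ori(90)
print(solver.inverse_kinematics(P,R))
env.reach(P,R);env.pause(.15)
p,d,X=wristcloud();cv2.imwrite("pics/w4.png",p[:,:,::-1]);np.save("w4.npy",X);np.save("w4d.npy",d)
H=(.502,-.169)
m=near(X,d,*H,.075,.02,.056);print(np.histogram(X[m][:,2],bins=np.arange(.02,.057,.002)))
for n in("lamp_base","end_a","lamp"):print(n,[(np.round(r["at"],4).tolist(),round(r["score"],2)) for r in tip_of("wrist",n)])
hsv=cv2.cvtColor(p,cv2.COLOR_RGB2HSV);b=(hsv[...,0]>100)&(hsv[...,0]<130)&(hsv[...,1]>120)
for lo,hi in((.015,.058),(.036,.046)):
    m=b&near(X,d,*H,.075,lo,hi);print(m.sum(),rect(X[m]),np.median(X[m][:,2]),np.percentile(X[m][:,2],[80,90,95]))
s=env.sense();print(s['t'],s['ee_pos'],s['gripper_width'])
E
```

```text
tall min x [0.64707042 0.65264076 0.66944262] 0.20482371346009542
[-0.09742864  0.35966667  0.71835735  1.78018925 -0.2629665   1.09980973
  0.70988245]
(array([   0,   28,   69,   75,   74,   66,   87,   87,  213, 4235, 2264,
         48,   37,    6,    2,    3,    3,   11]), array([0.02 , 0.022, 0.024, 0.026, 0.028, 0.03 , 0.032, 0.034, 0.036,
       0.038, 0.04 , 0.042, 0.044, 0.046, 0.048, 0.05 , 0.052, 0.054,
       0.056]))
lamp_base [([0.5019, -0.1677, 0.0021], 0.66)]
end_a [([0.4577, -0.1443, 0.0005], 0.82), ([0.5468, -0.1903, 0.0011], 0.66)]
lamp [([0.5067, -0.1641, 0.0286], 0.9)]
6600 [ 503.5 -167.3   98.1   58.3  -27.1] 0.039523765785530796 [0.0402279  0.04057573 0.04088972]
6132 [ 503.7 -167.3   89.8   58.3  -27.1] 0.03959706445135838 [0.04026363 0.04060794 0.04092397]
18.0583 [ 0.50216611 -0.28866803  0.24996146] 0.013479194043679272
```

View pics/w4.png

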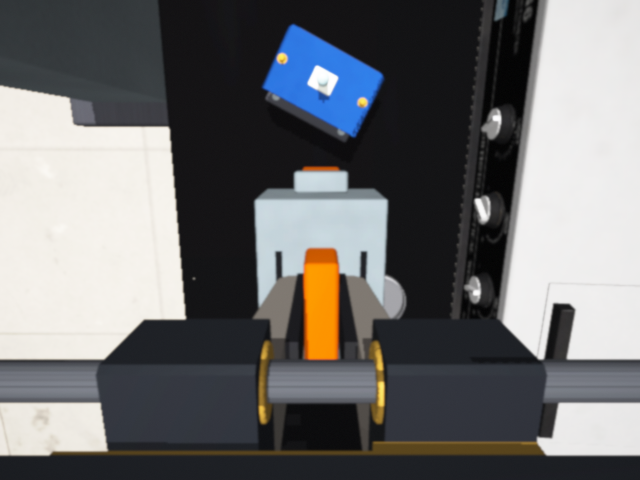

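Rim top is 40 mm; both cameras agree on the holder centre (0.5035,-0.167) and yaw -27°. The holder is at px (323,82) with pins at (282,58) and (362,102). I'll lower the guard now and press by feel.

```bash
cat > press.py <<'E'
from h import *
def press(C,R,z,zmin,lim,base,step=.0005):
    log=[];peak=0
    while z>zmin:
        z-=step;env.movel(np.array([*C,z]),R,rate=.01)
        s=env.sense();f=np.array(s['wrist_force'])-base
        log.append((round(z*1e3,2),round(s['ee_pos'][2]*1e3,2),*np.round(f,1),*np.round(s['moment'],2)))
        if f[2]>lim:break
    for l in log:print(*l)
    return z
E
python3 - <<'E'
from press import *
C=np.array([.5035,-.167]);R=ori(153)
effector.grasp(55)
env.movel(np.array([.5022,-.2887,.22]),None)
env.reach(np.array([*C,.2]),R);env.pause(.2)
env.movel(np.array([*C,.125]),R,rate=.08);env.pause(.3)
s=env.sense();base=np.array(s['wrist_force']);np.save("base.npy",base);print(s['t'],s['ee_pos'],base,s['moment'],s['gripper_width'])
p,d=viewer.read_camera("scene");cv2.imwrite("pics/s2.png",cv2.resize(p[180:300,270:430,::-1],(800,600),interpolation=cv2.INTER_CUBIC))
env.movel(np.array([*C,.105]),R,rate=.03);env.pause(.1)
press(C,R,.105,.0955,6,base,.001)
print(env.sense()['t'])
E
```

```text
20.9833 [ 0.50366263 -0.16697116  0.12529378] [ 0.00959622  0.05506779 -1.8883594 ] [0.00894028 0.02129855 0.06630479] 0.013440703055438742
104.0 104.04 -0.2 -0.3 0.3 -0.01 0.03 0.01
103.0 102.94 0.3 0.3 0.6 -0.03 -0.01 0.06
102.0 101.92 0.6 -0.8 0.9 -0.03 -0.02 0.03
101.0 100.92 0.7 0.7 0.3 0.03 0.02 0.0
100.0 99.92 1.0 0.0 0.1 -0.05 -0.02 0.06
99.0 98.94 0.1 -0.9 1.3 -0.01 0.01 0.07
98.0 97.93 0.2 -0.0 -0.7 -0.05 0.03 -0.01
97.0 96.92 0.8 -0.0 0.8 0.01 0.01 -0.05
96.0 95.93 0.1 0.2 1.4 -0.01 -0.01 0.0
95.0 95.02 -0.0 -0.5 -0.3 -0.04 -0.03 -0.04
24.45
```

View pics/s2.png

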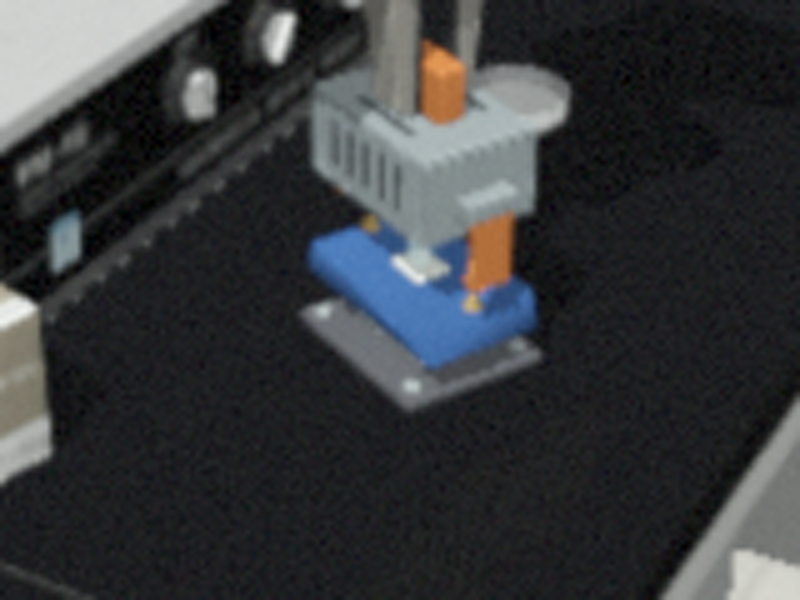

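The guard is lined up level over the collar, with its arm (px 490,250) above the rim end and no contact so far. Continuing down.

```bash
python3 - <<'E'
from press import *
C=np.array([.5035,-.167]);R=ori(153)
z=press(C,R,.095,.0825,23,np.load("base.npy"))
s=env.sense();print(s['t'],z,s['ee_pos'],s['gripper_width'])
E
```

```text
94.5 94.55 -0.0 -0.1 -0.4 -0.03 -0.18 -0.01
94.0 94.09 1.1 -0.9 1.1 -0.12 -0.28 0.02
93.5 93.67 0.3 0.5 2.3 -0.16 -0.31 0.03
93.0 93.3 0.3 0.3 4.1 -0.12 -0.18 -0.01
92.5 92.78 0.4 -0.6 7.3 -0.12 -0.14 0.01
92.0 92.27 0.9 -0.2 6.5 -0.06 -0.1 0.02
91.5 91.82 0.4 -0.8 7.7 -0.05 -0.13 0.05
91.0 91.36 0.4 -0.5 8.0 -0.04 -0.08 -0.0
90.5 90.91 0.6 -0.7 8.1 -0.03 -0.06 0.0
90.0 90.49 0.0 -0.2 9.4 -0.01 0.02 -0.02
89.5 90.07 -0.3 -1.3 8.7 -0.0 0.04 -0.03
89.0 89.7 0.7 0.7 10.0 -0.01 0.09 0.02
88.5 89.29 -1.2 0.3 11.8 -0.02 0.13 0.03
88.0 88.91 0.3 0.3 12.9 0.09 0.19 0.05
87.5 88.51 -0.6 0.6 12.7 0.06 0.32 -0.01
87.0 88.07 -0.8 0.2 14.2 0.03 0.27 0.07
86.5 87.58 -1.4 -0.4 12.6 0.05 0.34 -0.02
86.0 85.84 -0.1 0.0 5.6 0.03 -0.01 0.0
85.5 85.23 -0.1 0.5 5.7 0.21 0.07 -0.04
85.0 85.06 0.1 0.5 7.5 0.33 0.27 0.0
84.5 85.0 -3.6 1.4 11.3 0.37 0.62 0.04
84.0 84.95 -4.5 2.7 15.4 0.5 0.89 0.05
83.5 84.93 -6.3 1.9 20.2 0.69 1.25 0.07
83.0 84.92 -7.1 3.0 25.2 0.79 1.59 -0.02
30.45 0.08299999999999999 [ 0.50323241 -0.16685958  0.08491629] 0.01397630470258831
```

The force rose to 14 N, dropped to 5.6 N (about the force of the two pins), then climbed steeply, so both clips appear to have snapped. I'll ease off, let go and check.

```bash
python3 - <<'E'
from h import *
C=np.array([.5035,-.167]);R=ori(153)
env.movel(np.array([*C,.0855]),R,rate=.02);env.pause(.2)
s=env.sense();print(s['wrist_force']-np.load("base.npy"))
effector.release()
env.movel(np.array([*C,.20]),R,rate=.1);env.pause(.3)
p,d,X=wristcloud();cv2.imwrite("pics/w5.png",p[:,:,::-1])
for lo,hi in((.098,.12),(.072,.092)):
    m=near(X,d,*C,.07,lo,hi);Y=X[m];print("guard",m.sum(),rect(Y),np.median(Y[:,2]))
    a=np.c_[Y[:,:2]-C,np.ones(len(Y))];k=np.abs(Y[:,2]-np.median(Y[:,2]))<.003
    print("plane",np.linalg.lstsq(a[k],Y[k,2],rcond=None)[0])
p,d=viewer.read_camera("scene");cv2.imwrite("pics/s3.png",cv2.resize(p[180:300,270:430,::-1],(800,600),interpolation=cv2.INTER_CUBIC))
print(env.sense()['t'])
E
```

```text
[-0.81210626  0.29477551  5.42496218]
guard 1333 [ 503.2 -166.1   43.7   13.6  -27.1] 0.10860638452726434
plane [-0.00588922 -0.01752405  0.10858196]
guard 7748 [ 503.3 -166.5   86.4   58.1  -27.1] 0.08272156987564824
plane [-0.00027435 -0.00193057  0.08272113]
33.825
```

View pics/s3.png

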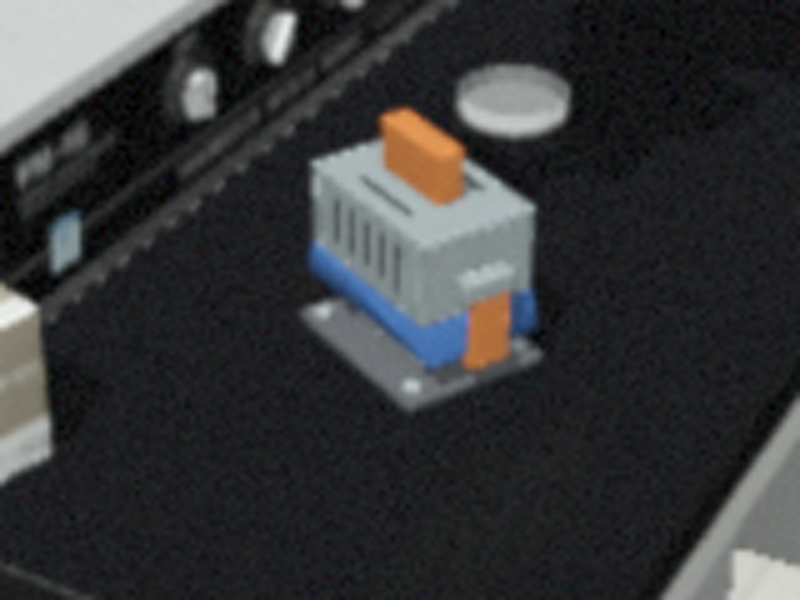

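The guard sits level (tilt 0.002 rad), 1 mm above its home position as expected when clipped. It's centred at the right yaw, with the arm hooked at px (490,330).

```bash
python3 -c "
from station import *
print(workorder.finish_job())"
```

```text
the job is handed in; nothing more can be done
None
```

The guard is clipped on and released, level and centred on the holder, and the job is handed in. My first grip caught the shell's edges, so I set it down and regripped on the rib. The snap was felt at about 14 N and pressing peaked at about 25 N. I judged both clips and pins from that force drop and the guard's resting height, since the far clip and the pins can't be seen.

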